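# Sort the measured left-hand and right-hand brackets

## Task

The measured brackets lie mixed on the inspection bench. Put the left-hand bracket into the tray on the robot's left and its mirror image, the right-hand bracket, into the tray on the robot's right: set them down, do not drop them, each standing on its foot on the tray floor. A third bracket, with an ear on both sides, is neither and not part of this job.

Things in the scene. Friction and masses are not known exactly. Their poses are not given: they have to be found in the camera images.
- lh_grip (a point): left-hand bracket, bare aluminium, 0.1-0.2 kg: flat foot 84 (x) x 26 x 8 mm; upright rib 44 (x) x 12 thick on its middle, top 52 above the underside; one ear 26 (x) x 27, with a low boss, beside the foot's +x end. Seen from above, ear end away from you, the ear points left (+y, to 40 from the centre line). Point: rib's middle, 36 above the underside, to grip across the 12. z up. Any yaw.
- rh_grip (a point): right-hand bracket, bare aluminium, 0.1-0.2 kg: flat foot 84 (x) x 26 x 8 mm; upright rib 44 (x) x 12 thick on its middle, top 52 above the underside; one ear 26 (x) x 27, with a low boss, beside the foot's +x end. Seen from above, ear end away from you, the ear points right (-y, to 40 from the centre line). Point: rib's middle, 36 above the underside, to grip across the 12. z up. Any yaw.
- left_tray: The tray on the robot's left (+y side of the bench): fixed open black plastic tray, 200 mm (its x) by 150 mm (its y), 35 high, walls and floor 5 mm thick, inside 190 by 140. Origin at the centre of its underside (inner floor 5 mm above), z up. Its position varies and it is turned by up to 0.25 rad.
- right_tray: The tray on the robot's right (-y side of the bench): fixed open black plastic tray, 200 mm (its x) by 150 mm (its y), 35 high, walls and floor 5 mm thick, inside 190 by 140. Origin at the centre of its underside (inner floor 5 mm above), z up. Its position varies and it is turned by up to 0.25 rad.
Mind the look-alikes: they are no part of the job. What is shaped like the part that bears rh_grip but red is not meant.

How it is judged:
By the outcome, as a careful person would: the job done as asked, in the order asked, and still so for the second after the job is handed in, with the robot touching nothing.
It also fails if it takes over 56 s, if anything falls off the work surface, if the arm or the gripper's body presses on something with over 40 N, if the wrist force passes 120 N, or if a joint passes its speed limit or range.

## Robot

A 6-joint arm with a two-finger parallel gripper is mounted at the origin on the work surface. World frame = base frame: x ahead of the robot, y to its left, z up, the work surface at z = 0. Lengths are in mm, angles in rad, forces in N, time in s.
With the tool pointing down it reaches from about 300 to 775 mm from the base axis. Payload 14.6 kg.
Tool frame: the origin (TCP) lies on the mounting face of the last link; the fingertips stand 173 mm ahead of it and the grasp point (between the pads) lies 155 mm ahead of it (r.tip_reach is the distance from the TCP to the fingertips, in mm); z points along the fingers, y is the line along which they close (so a half turn about z gives the same grasp; the last joint's range is limited). The gripper opens to 85 mm and grips with 20 to 120 N. Pads are 22 mm wide; open, the fingers measure 114 mm over their backs; the gripper's body (76 mm by 85 mm) begins 54 mm behind the grasp point. The pads swing forward as they close: fully open they stand 13 mm farther back than shut.
Start: joints at [-1.209, 0.3, 1.521, -0, 1.321, -0.067], TCP at [228.671, -500.2, 404.681] pointing down, gripper open.
Joint ranges: [-3.03, 3.03], [-0.79, 2.21], [0.23, 2.52], [-1.04, 4.18], [0, 3.07], [-2.55, 2.55]. Speed limits (rad/s): [2.22, 2.22, 2.57, 3.14, 3.14, 3.14].

## Interface

Orientations are given as [roll, pitch, yaw] about the fixed x, y, z axes, in that order (R = Rz(yaw) Ry(pitch) Rx(roll)).
In Python, from bench import r gives the robot as it stands. The module is installed in compiled form; this text tells all that it offers.
- The arm moves only by the tool drive_tool, never from a script. Its arguments are lists of equal length, an entry for each row: "claw": the closure, from -1 (fully open) to 1 (shut), so that 0 is half open; "linear": the shift along the tool's x, y, z as a fraction of full scale, a list of three; "rot": the turn, a rotation vector about the tool's x, y, z as a fraction of full scale, a list of three. In form: {"claw": [claw, ...], "linear": [[x, y, z], ...], "rot": [[ax, ay, az], ...]}. A call has 1 to 20 rows; each row is the pose to reach, as a shift and turn from the pose commanded when the call began, along the tool's axes at that moment; what a row does not reach only later rows make up. Full scale, the value 1, is 750 mm for a shift and 120 degrees for a turn. A row lasts 1/12 s, in which the tool goes at most 41.7 mm and 7.16 degrees, less where a joint would pass 70% of its speed; a pose out of reach is approached as far as the arm can. A call with a number of a shift or a turn outside -1 to 1 is refused whole. A call with a gripper value outside its range is refused whole. The fingers move at their own pace and stop on an object; "force" is the grip in N (left out, the last holds). Time passes only in rows, so rows that repeat a pose let the fingers close. It gives the time, the measured TCP pose, the force, the opening and the grip force at its end, in the units of the state.
- r.state(): the state, without advancing time (a new reading comes with each control period).
- r.get_image(name): name is "scene" or "top" or "wrist"; returns a dict with "frame" (480x640x3 uint8, red, green, blue), "K" (3x3 intrinsics, pixels), "R" (3x3) and "t" (3): a world point X has camera coordinates R X + t. Camera axes: x right, y down, z forward; pixel columns grow to the right and rows downward; lengths in mm; the calibration is good to about 2 mm. A picture is of the moment at which its call begins. There is no depth.
- r.finish_job(): hands the job in; it is judged then, once.
Trained networks look in the newest picture that a camera, given by its name, has taken for a name from the list of things; names that differ only in an ending like _2 or _b are one class to them, and where a whole thing is asked for, a point or a joint stands for the part that bears it (a point fixed in the world has none). Each returns a list of dicts, best first, with "score" (0 to 1); they miss things now and then, are a little off and sometimes report something else, mostly with a low value. They report only what shows in the picture. A call takes as long as a camera call. They do not tell look-alikes from the thing itself.
- r.cut_out(camera, target): "region" (480x640 bool, what is visible of it) and "uv" ([column, row] in pixels, amid what is visible of it).
The state is a dict: "time_s": time; "joints": joint angles; "dq": joint speeds; "joint_torque": joint torques, N m; "tcp_pos": TCP position; "tcp_rot": TCP orientation; "wrist_force": force on the tool from outside, world axes, zero at the start; "torque": the same for the moment, N m; "opening": opening from 0.0 (shut) to 1.0 (fully open); "grip_force": force on a finger pad.
Only numpy, scipy, OpenCV 4.12 (cv2) and the standard library are available. Lean on these libraries where they do the work, as an engineer would, in place of code of your own. Each camera call takes 0.05 s, during which the arm holds its last target. There are 200 camera calls.

## Working session

There is one attempt and no reset: what is moved stays moved. The work goes in short steps, Python scripts to look and compute and a tool call to move; the robot and the scene stay as the last step left them, time stands still between calls to the robot, and variables do not carry over. Pictures are saved under pics/ and viewed, at most 10 in all, crops included, and the job is handed in when it is done.

Besides the shell and the picture viewer there is one more tool, called by a JSON object that holds its "fn" and its "kwargs". drive_tool: Moves the arm, as the interface text tells. Its arguments: {"type":"object","properties":{"claw":{"type":"array"},"linear":{"type":"array"},"rot":{"type":"array"},"force":{"type":"number"}},"required":["claw","linear","rot"]}

```bash
mkdir -p pics; python3 - <<'E'
from bench import r
import cv2,numpy as np
s=r.state();print(s['time_s'],s['tcp_pos'],s['tcp_rot'],s['opening'])
for n in['top','scene']:
    im=r.get_image(n);cv2.imwrite(f'pics/{n}1.png',im['frame'][:,:,::-1]);print(n,im['K'].tolist(),im['R'].round(4).tolist(),im['t'].round(1).tolist())
    for t in['lh_grip','rh_grip','left_tray','right_tray']:
        print(n,t,[(round(d['score'],2),np.round(d['uv']).tolist(),int(d['region'].sum())) for d in r.cut_out(n,t)])
E
```

```text
0.0 [ 228.66984851 -500.1727546   404.09604879] [-3.14037607e+00 -4.69585902e-05  4.28830933e-01] 0.9929815231694072
top [[453.31413827902725, 0.0, 324.5777094798735], [0.0, 453.31413827902725, 240.88235439228112], [0.0, 0.0, 1.0]] [[0.014, -0.9997, -0.0193], [-0.9937, -0.0118, -0.1115], [0.1112, 0.0207, -0.9936]] [1.8, 489.5, 860.9]
top lh_grip [(0.87, [288.0, 241.0], 711)]
top rh_grip [(0.87, [365.0, 236.0], 717), (0.73, [268.0, 306.0], 782)]
top left_tray [(0.6, [163.0, 253.0], 8340)]
top right_tray [(0.9, [500.0, 233.0], 8499)]
scene [[587.2087711847644, 0.0, 319.71276049070417], [0.0, 587.2087711847644, 241.9729835969439], [0.0, 0.0, 1.0]] [[0.7593, 0.6508, 0.0028], [0.4755, -0.5518, -0.6852], [-0.4443, 0.5216, -0.7284]] [-387.7, -223.4, 1334.8]
scene lh_grip [(0.88, [337.0, 222.0], 693)]
scene rh_grip [(0.87, [286.0, 264.0], 923), (0.87, [301.0, 180.0], 827), (0.78, [209.0, 256.0], 1043)]
scene left_tray [(0.85, [402.0, 156.0], 5219)]
scene right_tray []
```

View pics/top1.png

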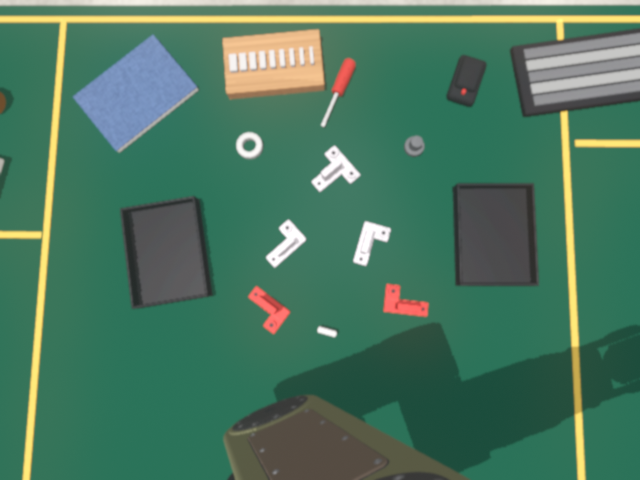

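View pics/scene1.png

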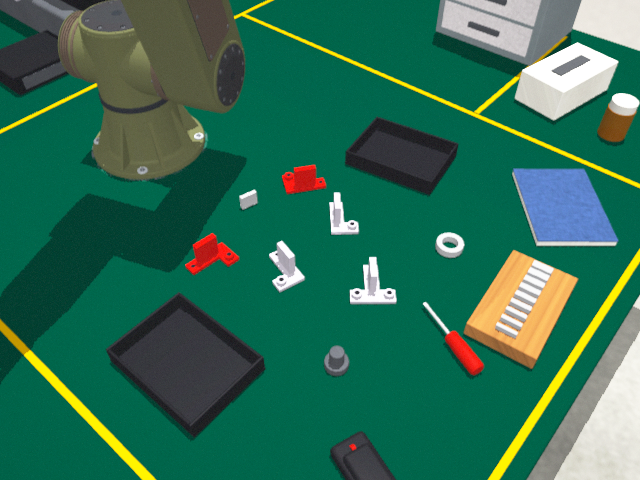

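The top view has white brackets at (287,243), (371,243) and (335,168); the last has two ears. Red look-alikes are at (269,309) and (405,301), and the trays are at (167,252) and (496,235). In the scene view the white brackets are at (342,215), (286,268) and (373,285).

Candidates (top pixels):
- **White, one ear:** (287,243) and (371,243)
- **White, two ears (excluded):** (335,168)
- **Red (excluded):** (269,309) and (405,301)

I'll check handedness in a close crop.

```bash
cat > h.py <<'E'
from bench import r
import cv2,numpy as np
def ray(im,uv,z):
    K,R,t=im['K'],im['R'],im['t']; c=-R.T@t
    d=R.T@np.linalg.inv(K)@np.array([uv[0],uv[1],1.]); return c+d*(z-c[2])/d[2]
def proj(im,X):
    p=im['K']@(im['R']@np.asarray(X,float).T+im['t'][:,None]); return (p[:2]/p[2]).T
# outline of bracket: side=+1 lh, -1 rh ; foot (z=8 top) + ear
def model(side):
    foot=np.array([[-42,-13,8],[42,-13,8],[42,13,8],[-42,13,8]],float)
    ear=np.array([[16,13*side,8],[42,13*side,8],[42,40*side,8],[16,40*side,8]],float)
    rib=np.array([[-22,-6,52],[22,-6,52],[22,6,52],[-22,6,52]],float)
    ribb=rib.copy(); ribb[:,2]=8
    f0=foot.copy();f0[:,2]=0;e0=ear.copy();e0[:,2]=0
    return [(foot,f0),(ear,e0),(rib,ribb)]
def place(P,x,y,a,z0=0):
    c,s=np.cos(a),np.sin(a); Q=P.copy(); Q[:,0]=x+c*P[:,0]-s*P[:,1]; Q[:,1]=y+s*P[:,0]+c*P[:,1]; Q[:,2]+=z0; return Q
def mask(im,side,x,y,a,z0=0,S=4):
    m=np.zeros((480*S,640*S),np.uint8)
    for A,B in model(side):
        h=cv2.convexHull((proj(im,place(np.vstack([A,B]),x,y,a,z0))*S).astype(np.float32)).round().astype(np.int32)
        cv2.fillPoly(m,[h],1)
    return cv2.resize(m.astype(np.float32),(640,480),interpolation=cv2.INTER_AREA)
def fit(im,reg,side,x0,y0,z0=0):
    from scipy.optimize import minimize
    reg=cv2.GaussianBlur(reg.astype(np.float32),(0,0),1)
    f=lambda p:((cv2.GaussianBlur(mask(im,side,p[0],p[1],p[2]/50,z0),(0,0),1)-reg)**2).sum()/reg.sum()
    best=None
    g=[min(((f([x0+dx,y0+dy,a*50]),x0+dx,y0+dy,a*50) for dx in(-12,0,12) for dy in(-12,0,12))) for a in np.arange(-np.pi,np.pi,np.pi/12)]
    for s in sorted(g)[:2]:
        o=minimize(f,s[1:],method='Nelder-Mead',options=dict(initial_simplex=np.array(s[1:])+np.vstack([np.zeros(3),8*np.eye(3)]),xatol=.1,fatol=1e-4))
        if best is None or o.fun<best.fun: best=o
    return best.fun,best.x[0],best.x[1],best.x[2]/50
E
python3 - <<'E'
from h import *
im=r.get_image('top')
f=im['frame'];cv2.imwrite('pics/crop.png',cv2.resize(f[130:340,235:440],None,fx=2.8,fy=2.8,interpolation=3)[:,:,::-1])
for t,side in(('lh_grip',1),('rh_grip',-1)):
    for d in r.cut_out('top',t):
        p=ray(im,d['uv'],15)
        print(t,d['uv'],f[d['region']].mean(0).round(),[np.round(fit(im,d['region'],s,p[0],p[1]),3).tolist() for s in(1,-1)])
for t in('left_tray','right_tray'):
    for d in r.cut_out('top',t)[:1]:
        m=d['region'].astype(np.uint8);c=max(cv2.findContours(m,0,2)[0],key=cv2.contourArea)
        q=cv2.boxPoints(cv2.minAreaRect(c)); w=np.array([ray(im,u,30) for u in q]);e=w[1]-w[0];e2=w[2]-w[1]
        print(t,w[:,:2].mean(0).round(),np.linalg.norm(e).round(),np.linalg.norm(e2).round(),np.arctan2(e[1],e[0]).round(3))
E
```

```text
lh_grip [288.4, 244.2] [241. 238. 240.] [[0.01, 476.552, 86.222, -0.846], [0.277, 481.404, 92.095, -0.51]]
lh_grip [365.0, 236.2] [245. 243. 244.] [[0.295, 486.16, -80.365, -0.627], [0.018, 489.304, -73.734, -0.279]]
rh_grip [398.2, 306.0] [239. 103.  97.] [[0.324, 369.566, -140.309, -2.449], [0.002, 363.56, -153.225, 1.47]]
rh_grip [366.0, 237.6] [240. 238. 240.] [[0.263, 484.287, -80.565, -0.695], [0.012, 488.996, -73.148, -0.28]]
rh_grip [270.2, 308.4] [235. 105. 100.] [[0.302, 360.018, 122.208, -2.538], [0.017, 364.781, 117.476, -2.204]]
left_tray [467. 322.] 163.0 207.0 -1.423
right_tray [ 508. -323.] 164.0 200.0 -1.561
```

View pics/crop.png

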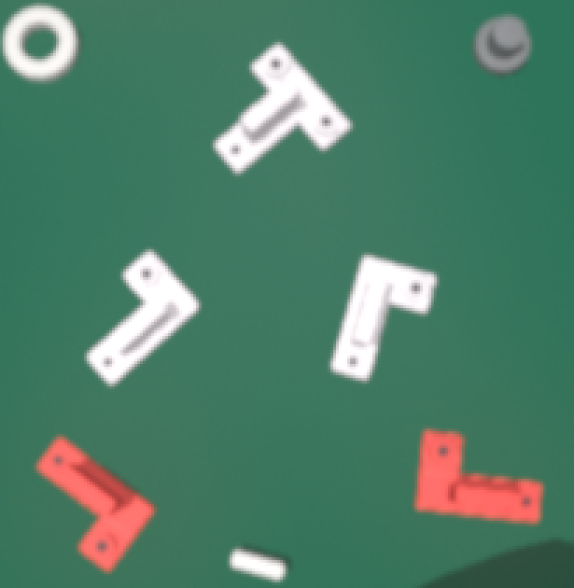

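The crop confirms it. The LH bracket is (287,243), at about (477,86) with yaw -0.85. The RH bracket is (371,243), at about (489,-73) with yaw -0.28. The two-eared and red ones stay out. Next I work out the hover over the LH bracket.

```bash
cat >> h.py <<'E'
def mv(x,y,z,psi,cur=None):
    s=r.state(); p=np.array(s['tcp_pos']) if cur is None else np.array(cur[:3]); a=s['tcp_rot'][2] if cur is None else cur[3]
    d=np.array([x,y,z])-p; c,n=np.cos(a),np.sin(a)
    print('lin',(np.array([d[0]*c+d[1]*n,d[0]*n-d[1]*c,-d[2]])/750).round(4).tolist(),'rz',round(-(psi-a)/np.radians(120),4),'rows',max(np.linalg.norm(d)/41.7,abs(psi-a)/np.radians(7.16)).round(1))
E
python3 - <<'E'
from h import *
mv(476.6,86.2,340,np.pi-.846,(228.671,-500.2,404.681,.4288))
E
```

```text
lin [0.6257, -0.5736, 0.0862] rz -0.8913 rows 15.3
```

{"fn": "drive_tool", "kwargs": {"claw": [-1,-1,-1,-1,-1,-1,-1,-1,-1,-1,-1,-1,-1,-1,-1,-1,-1,-1,-1,-1], "linear": [[0.6257,-0.5736,0.0862],[0.6257,-0.5736,0.0862],[0.6257,-0.5736,0.0862],[0.6257,-0.5736,0.0862],[0.6257,-0.5736,0.0862],[0.6257,-0.5736,0.0862],[0.6257,-0.5736,0.0862],[0.6257,-0.5736,0.0862],[0.6257,-0.5736,0.0862],[0.6257,-0.5736,0.0862],[0.6257,-0.5736,0.0862],[0.6257,-0.5736,0.0862],[0.6257,-0.5736,0.0862],[0.6257,-0.5736,0.0862],[0.6257,-0.5736,0.0862],[0.6257,-0.5736,0.0862],[0.6257,-0.5736,0.0862],[0.6257,-0.5736,0.0862],[0.6257,-0.5736,0.0862],[0.6257,-0.5736,0.0862]], "rot": [[0,0,-0.8913],[0,0,-0.8913],[0,0,-0.8913],[0,0,-0.8913],[0,0,-0.8913],[0,0,-0.8913],[0,0,-0.8913],[0,0,-0.8913],[0,0,-0.8913],[0,0,-0.8913],[0,0,-0.8913],[0,0,-0.8913],[0,0,-0.8913],[0,0,-0.8913],[0,0,-0.8913],[0,0,-0.8913],[0,0,-0.8913],[0,0,-0.8913],[0,0,-0.8913],[0,0,-0.8913]]}}

```text
time_s: 2.42
tcp_pos: [476.4, 85.2, 340.3]
tcp_rot: [3.141, 0.0, 2.294]
wrist_force: [0.1, 0.2, -0.1]
opening: 1.0
grip_force: 0.0
```

```bash
python3 - <<'E'
from h import *
im=r.get_image('wrist')
print(r.state()['tcp_pos'],r.state()['joints'])
f=im['frame'].copy()
for d in r.cut_out('wrist','lh_grip'):
    print(d['score'],d['uv'],d['region'].sum(),f[d['region']].mean(0))
    o=fit(im,d['region'],1,476.6,86.2);print(np.round(o,3))
    for A,B in model(1):
        cv2.polylines(f,[proj(im,place(A,*o[1:])).round().astype(np.int32)],True,(0,0,255),1)
cv2.imwrite('pics/w1.png',f[:,:,::-1])
E
```

```text
[476.42759802  85.21809506 340.32987674] [ 1.01310345e-01  2.20270479e-01  1.77974183e+00 -5.20814008e-05
  1.14114604e+00 -6.21703432e-01]
0.89 [325.9, 230.5] 4644 [247.38372093 246.04500431 246.87596899]
[ 8.00000e-03  4.77513e+02  8.80880e+01 -8.28000e-01]
```

View pics/w1.png

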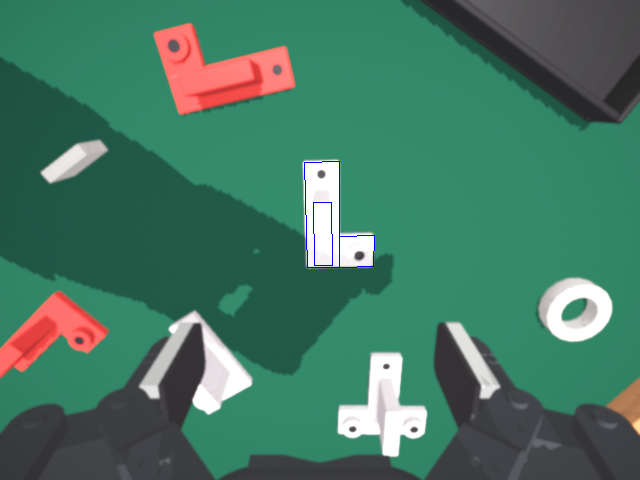

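The fit overlay lies on the LH bracket at about (325,215) in the wrist view. Descend and grip.

```bash
python3 - <<'E'
from h import *
mv(477.3,87.5,191,np.pi-.834,(476.6,86.2,340.03,2.2956))
mv(477.3,87.5,280,np.pi-.834,(477.3,87.5,191,np.pi-.834))
# tray yaw check & place planning
mv(467,322,280,np.pi-.834,(477.3,87.5,280,np.pi-.834))
E
```

```text
lin [0.0007, 0.0018, 0.1987] rz -0.0057 rows 3.6
lin [0.0, 0.0, -0.1187] rz -0.0 rows 2.1
lin [0.2408, 0.1999, -0.0] rz -0.0 rows 5.6
```

{"fn": "drive_tool", "kwargs": {"claw": [-1,-1,-1,-1,-1,-1,-1,1,1,1,1,1,1,1,1,1,1,1,1,1], "linear": [[0.0007,0.0018,0.1],[0.0007,0.0018,0.1],[0.0007,0.0018,0.16],[0.0007,0.0018,0.1987],[0.0007,0.0018,0.1987],[0.0007,0.0018,0.1987],[0.0007,0.0018,0.1987],[0.0007,0.0018,0.1987],[0.0007,0.0018,0.1987],[0.0007,0.0018,0.1987],[0.0007,0.0018,0.1987],[0.0007,0.0018,0.1987],[0.0007,0.0018,0.1987],[0.0007,0.0018,0.1987],[0.0007,0.0018,0.1987],[0.0007,0.0018,0.1987],[0.0007,0.0018,0.1987],[0.0007,0.0018,0.1987],[0.0007,0.0018,0.1987],[0.0007,0.0018,0.1987]], "rot": [[0,0,-0.006],[0,0,-0.006],[0,0,-0.006],[0,0,-0.006],[0,0,-0.006],[0,0,-0.006],[0,0,-0.006],[0,0,-0.006],[0,0,-0.006],[0,0,-0.006],[0,0,-0.006],[0,0,-0.006],[0,0,-0.006],[0,0,-0.006],[0,0,-0.006],[0,0,-0.006],[0,0,-0.006],[0,0,-0.006],[0,0,-0.006],[0,0,-0.006]], "force": 50}}

```text
time_s: 4.18
tcp_pos: [477.4, 87.5, 191.3]
tcp_rot: [3.141, 0.0, 2.308]
wrist_force: [-0.8, -0.2, 5.8]
opening: 0.135
grip_force: 49.4
```

{"fn": "drive_tool", "kwargs": {"claw": [1,1,1,1,1,1], "linear": [[0,0,-0.03],[0,0,-0.07],[0,0,-0.12],[0,0,-0.12],[0,0,-0.12],[0,0,-0.12]], "rot": [[0,0,0],[0,0,0],[0,0,0],[0,0,0],[0,0,0],[0,0,0]]}}

```text
time_s: 4.68
tcp_pos: [477.0, 87.5, 280.3]
tcp_rot: [-3.141, -0.0, 2.308]
wrist_force: [-1.0, 0.2, -2.2]
opening: 0.134
grip_force: 49.2
```

```bash
cat >> h.py <<'E'
def fitbox(im,reg,x0,y0,a0):
    from scipy.optimize import minimize
    B=np.array([[sx*100,sy*75,z] for sx in(-1,1) for sy in(-1,1) for z in(0,35)],float)
    reg=cv2.GaussianBlur(reg.astype(np.float32),(0,0),2)
    def f(p):
        m=np.zeros((1920,2560),np.uint8);cv2.fillPoly(m,[cv2.convexHull((proj(im,place(B,p[0],p[1],p[2]/100))*4).astype(np.float32)).round().astype(np.int32)],1)
        return ((cv2.GaussianBlur(cv2.resize(m.astype(np.float32),(640,480),interpolation=cv2.INTER_AREA),(0,0),2)-reg)**2).sum()/reg.sum()
    s=np.array([x0,y0,a0*100]);o=minimize(f,s,method='Nelder-Mead',options=dict(initial_simplex=s+np.vstack([np.zeros(3),8*np.eye(3)]),xatol=.1,fatol=1e-4))
    return o.fun,o.x[0],o.x[1],o.x[2]/100
E
python3 - <<'E'
from h import *
s=r.state();print(s['tcp_pos'],s['opening'],s['wrist_force'],s['grip_force'])
im=r.get_image('top')
for t,g in(('left_tray',(467,325,.148)),('right_tray',(508,-325,.01))):
    for d in r.cut_out('top',t):
        o=fitbox(im,d['region'],*g);print(t,d['score'],np.round(o,3))
        if t=='left_tray': mv(o[1],o[2],280,np.pi-.834)
E
```

```text
[476.98704223  87.45177854 280.34839684] 0.13366531839705867 [-0.95589045  0.2131525  -2.20994974] 49.18558180332184
left_tray 0.75 [6.30000e-02 4.64693e+02 3.26516e+02 1.50000e-01]
lin [0.247, 0.2022, -0.0004] rz 0.0002 rows 5.7
right_tray 0.8 [ 1.00000e-03  5.06229e+02 -3.26044e+02  1.40000e-02]
```

{"fn": "drive_tool", "kwargs": {"claw": [1,1,1,1,1,1,1,1,1,1,1,1], "linear": [[0.04,0.033,0],[0.08,0.066,0],[0.12,0.1,0],[0.16,0.13,0],[0.2,0.165,0],[0.23,0.19,0],[0.247,0.202,0],[0.247,0.202,0],[0.247,0.202,0],[0.247,0.202,0],[0.247,0.202,0],[0.247,0.202,0]], "rot": [[0,0,0],[0,0,0],[0,0,0],[0,0,0],[0,0,0],[0,0,0],[0,0,0],[0,0,0],[0,0,0],[0,0,0],[0,0,0],[0,0,0]]}}

```text
time_s: 5.83
tcp_pos: [465.2, 325.5, 280.9]
tcp_rot: [-3.141, -0.0, 2.307]
wrist_force: [0.6, 0.8, -0.7]
opening: 0.134
grip_force: 49.2
```

```bash
python3 - <<'E'
from h import *
s=r.state();print(s['tcp_pos'],s['opening'])
f=r.get_image('wrist')['frame'];g=r.get_image('scene')['frame'][60:240,280:520]
cv2.imwrite('pics/w2.png',np.hstack([cv2.resize(f,(400,300)),cv2.resize(g,(400,300))])[:,:,::-1])
E
```

```text
[465.16794674 325.52770075 280.94251764] 0.13390658561995147
```

View pics/w2.png

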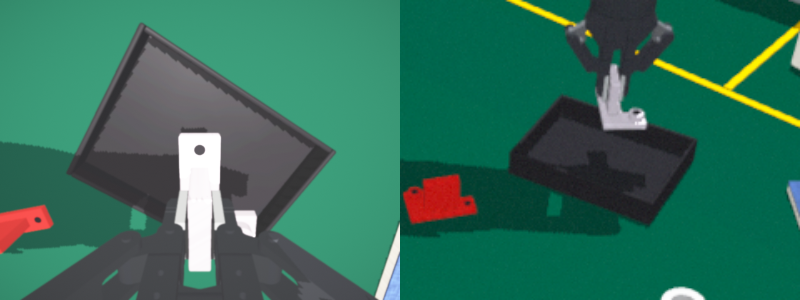

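The wrist view (left panel) shows the bracket held level over the tray, at about (200,190). The scene view (right panel) has it above the tray at about (620,110). Lower it slowly.

{"fn": "drive_tool", "kwargs": {"claw": [1,1,1,1,1,1,1,1,1,1,1], "linear": [[0,0,0.03],[0,0,0.06],[0,0,0.085],[0,0,0.1],[0,0,0.106],[0,0,0.109],[0,0,0.111],[0,0,0.112],[0,0,0.113],[0,0,0.113],[0,0,0.113]], "rot": [[0,0,0],[0,0,0],[0,0,0],[0,0,0],[0,0,0],[0,0,0],[0,0,0],[0,0,0],[0,0,0],[0,0,0],[0,0,0]]}}

```text
time_s: 6.85
tcp_pos: [464.9, 326.5, 196.7]
tcp_rot: [3.141, 0.0, 2.308]
wrist_force: [0.0, 0.1, -1.2]
opening: 0.136
grip_force: 49.3
```

{"fn": "drive_tool", "kwargs": {"claw": [1,1,1,1], "linear": [[0,0,0.0007],[0,0,0.001],[0,0,0.001],[0,0,0.001]], "rot": [[0,0,0],[0,0,0],[0,0,0],[0,0,0]]}}

```text
time_s: 7.18
tcp_pos: [465.0, 326.5, 196.4]
tcp_rot: [3.141, 0.0, 2.308]
wrist_force: [-4.0, -1.5, 6.7]
opening: 0.132
grip_force: 50.6
```

Contact at about 7 N. Release and rise.

{"fn": "drive_tool", "kwargs": {"claw": [0.5,0.2,0,0,0,0,0,0,0,0,0,0], "linear": [[0,0,0],[0,0,0],[0,0,0],[0,0,0],[0,0,0],[0,0,0],[0,0,-0.04],[0,0,-0.09],[0,0,-0.14],[0,0,-0.193],[0,0,-0.193],[0,0,-0.193]], "rot": [[0,0,0],[0,0,0],[0,0,0],[0,0,0],[0,0,0],[0,0,0],[0,0,0],[0,0,0],[0,0,0],[0,0,0],[0,0,0],[0,0,0]]}}

```text
time_s: 8.18
tcp_pos: [464.9, 326.5, 342.4]
tcp_rot: [3.137, 0.001, 2.308]
wrist_force: [0.2, 0.0, -1.0]
opening: 0.5
grip_force: 0.0
```

```bash
python3 - <<'E'
from h import *
s=r.state();print(s['tcp_pos'],s['tcp_rot'],s['opening'])
f=r.get_image('wrist')['frame'];g=r.get_image('scene')['frame'][60:240,280:520]
cv2.imwrite('pics/w3.png',np.hstack([cv2.resize(f,(400,300)),cv2.resize(g,(400,300))])[:,:,::-1])
mv(489.1,-73.4,340,np.pi-.28)
E
```

```text
[464.9232088  326.49879127 342.43890399] [3.13726957e+00 8.36804153e-04 2.30816619e+00] 0.5000133011649367
lin [-0.4164, -0.3342, -0.0009] rz -0.2643 rows 9.6
```

View pics/w3.png

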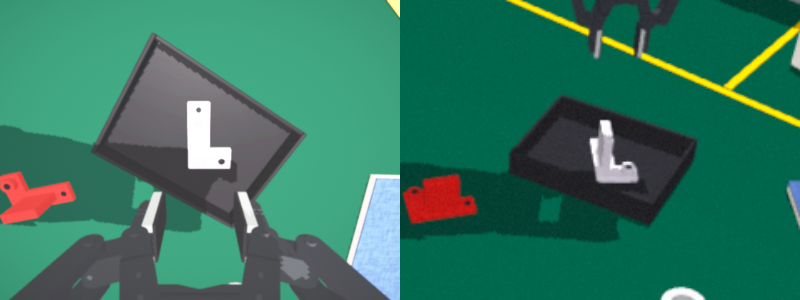

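The wrist view (210,135) and scene view (612,155) show the LH bracket standing on its foot inside the left tray. Now over the RH bracket.

{"fn": "drive_tool", "kwargs": {"claw": [0,-1,-1,-1,-1,-1,-1,-1,-1,-1,-1,-1,-1,-1,-1], "linear": [[-0.4164,-0.3342,0],[-0.4164,-0.3342,0],[-0.4164,-0.3342,0],[-0.4164,-0.3342,0],[-0.4164,-0.3342,0],[-0.4164,-0.3342,0],[-0.4164,-0.3342,0],[-0.4164,-0.3342,0],[-0.4164,-0.3342,0],[-0.4164,-0.3342,0],[-0.4164,-0.3342,0],[-0.4164,-0.3342,0],[-0.4164,-0.3342,0],[-0.4164,-0.3342,0],[-0.4164,-0.3342,0]], "rot": [[0,0,-0.2643],[0,0,-0.2643],[0,0,-0.2643],[0,0,-0.2643],[0,0,-0.2643],[0,0,-0.2643],[0,0,-0.2643],[0,0,-0.2643],[0,0,-0.2643],[0,0,-0.2643],[0,0,-0.2643],[0,0,-0.2643],[0,0,-0.2643],[0,0,-0.2643],[0,0,-0.2643]]}}

```text
time_s: 9.53
tcp_pos: [489.3, -72.1, 339.9]
tcp_rot: [3.142, -0.001, 2.863]
wrist_force: [-0.7, 1.0, -0.6]
opening: 1.0
grip_force: 0.0
```

```bash
python3 - <<'E'
from h import *
s=r.state();print(s['tcp_pos'],s['tcp_rot'],s['joints'])
im=r.get_image('wrist');f=im['frame']
for d in r.cut_out('wrist','rh_grip'):
    print(d['score'],d['uv'],f[d['region']].mean(0).round())
    o=fit(im,d['region'],-1,489.1,-73.4);print(np.round(o,3))
    if o[0]<.1: mv(o[1]*.5+489.1*.5,o[2]*.5-73.4*.5,191,np.pi+o[3]*.6-.28*.4)
E
```

```text
[489.31326164 -72.12997876 339.90154854] [ 3.14156543e+00 -6.95079022e-04  2.86338764e+00] [-2.20433084e-01  2.43681394e-01  1.75158026e+00  7.38435815e-05
  1.14702335e+00 -1.51305477e+00]
0.85 [314.3, 229.8] [247. 245. 246.]
[ 1.80000e-02  4.88856e+02 -7.08300e+01 -2.64000e-01]
lin [0.0005, 0.0002, 0.1988] rz -0.0038 rows 3.6
0.84 [177.3, 86.4] [236.  75.  72.]
[   0.966  769.314 -351.408   -1.265]
```

{"fn": "drive_tool", "kwargs": {"claw": [-1,-1,-1,-1,-1,-1,-1,1,1,1,1,1,1,1,1,1,1,1], "linear": [[0.0005,0.0014,0.1],[0.0005,0.0014,0.1],[0.0005,0.0014,0.16],[0.0005,0.0014,0.1987],[0.0005,0.0014,0.1987],[0.0005,0.0014,0.1987],[0.0005,0.0014,0.1987],[0.0005,0.0014,0.1987],[0.0005,0.0014,0.1987],[0.0005,0.0014,0.1987],[0.0005,0.0014,0.1987],[0.0005,0.0014,0.1987],[0.0005,0.0014,0.1987],[0.0005,0.0014,0.1987],[0.0005,0.0014,0.1987],[0.0005,0.0014,0.1987],[0.0005,0.0014,0.1987],[0.0005,0.0014,0.1987]], "rot": [[0,0,-0.004],[0,0,-0.004],[0,0,-0.004],[0,0,-0.004],[0,0,-0.004],[0,0,-0.004],[0,0,-0.004],[0,0,-0.004],[0,0,-0.004],[0,0,-0.004],[0,0,-0.004],[0,0,-0.004],[0,0,-0.004],[0,0,-0.004],[0,0,-0.004],[0,0,-0.004],[0,0,-0.004],[0,0,-0.004]], "force": 50}}

```text
time_s: 11.13
tcp_pos: [489.3, -72.2, 191.6]
tcp_rot: [3.142, 0.001, 2.87]
wrist_force: [-0.6, 0.2, 5.2]
opening: 0.136
grip_force: 49.6
```

{"fn": "drive_tool", "kwargs": {"claw": [1,1,1,1,1,1], "linear": [[0,0,-0.03],[0,0,-0.07],[0,0,-0.12],[0,0,-0.12],[0,0,-0.12],[0,0,-0.12]], "rot": [[0,0,0],[0,0,0],[0,0,0],[0,0,0],[0,0,0],[0,0,0]]}}

```text
time_s: 11.63
tcp_pos: [488.9, -72.1, 280.5]
tcp_rot: [-3.142, -0.001, 2.87]
wrist_force: [-0.6, -0.8, -1.6]
opening: 0.131
grip_force: 49.0
```

```bash
python3 - <<'E'
from h import *
s=r.state();mv(506.2,-326,281,s['tcp_rot'][2])
E
```

```text
lin [-0.113, -0.3199, -0.0006] rz -0.0 rows 6.1
```

{"fn": "drive_tool", "kwargs": {"claw": [1,1,1,1,1,1,1,1,1,1,1,1], "linear": [[-0.018,-0.05,0],[-0.036,-0.1,0],[-0.053,-0.15,0],[-0.071,-0.2,0],[-0.088,-0.25,0],[-0.103,-0.29,0],[-0.113,-0.32,0],[-0.113,-0.32,0],[-0.113,-0.32,0],[-0.113,-0.32,0],[-0.113,-0.32,0],[-0.113,-0.32,0]], "rot": [[0,0,0],[0,0,0],[0,0,0],[0,0,0],[0,0,0],[0,0,0],[0,0,0],[0,0,0],[0,0,0],[0,0,0],[0,0,0],[0,0,0]]}}

```text
time_s: 12.63
tcp_pos: [506.6, -325.2, 281.0]
tcp_rot: [3.141, -0.001, 2.871]
wrist_force: [0.0, 0.4, -0.9]
opening: 0.134
grip_force: 49.1
```

```bash
python3 - <<'E'
from h import *
f=r.get_image('wrist')['frame'];g=r.get_image('scene')['frame'][250:445,80:340]
cv2.imwrite('pics/w4.png',np.hstack([cv2.resize(f,(400,300)),cv2.resize(g,(400,300))])[:,:,::-1])
E
```

```text
(no output)
```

View pics/w4.png

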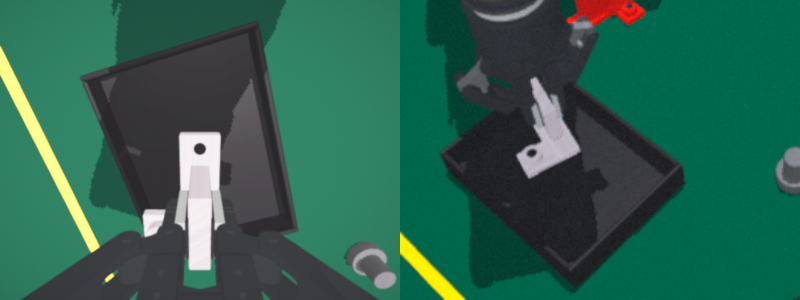

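The wrist panel shows the RH bracket held level at about (200,190), and the scene panel shows it over the right tray at about (545,140). Lower it.

{"fn": "drive_tool", "kwargs": {"claw": [1,1,1,1,1,1,1,1,1,1,1,1], "linear": [[0,0,0.03],[0,0,0.06],[0,0,0.085],[0,0,0.1],[0,0,0.106],[0,0,0.109],[0,0,0.111],[0,0,0.112],[0,0,0.113],[0,0,0.1137],[0,0,0.1137],[0,0,0.1137]], "rot": [[0,0,0],[0,0,0],[0,0,0],[0,0,0],[0,0,0],[0,0,0],[0,0,0],[0,0,0],[0,0,0],[0,0,0],[0,0,0],[0,0,0]]}}

```text
time_s: 13.73
tcp_pos: [506.6, -326.2, 196.6]
tcp_rot: [-3.141, 0.001, 2.87]
wrist_force: [-0.6, 0.0, 3.4]
opening: 0.134
grip_force: 49.7
```

Light contact. Release and rise.

{"fn": "drive_tool", "kwargs": {"claw": [1,0.5,0.2,0,0,0,0,0,0,0,0,0,0], "linear": [[0,0,0.0005],[0,0,0.0005],[0,0,0.0005],[0,0,0.0005],[0,0,0.0005],[0,0,0.0005],[0,0,0.0005],[0,0,-0.04],[0,0,-0.09],[0,0,-0.14],[0,0,-0.193],[0,0,-0.193],[0,0,-0.193]], "rot": [[0,0,0],[0,0,0],[0,0,0],[0,0,0],[0,0,0],[0,0,0],[0,0,0],[0,0,0],[0,0,0],[0,0,0],[0,0,0],[0,0,0],[0,0,0]]}}

```text
time_s: 14.82
tcp_pos: [506.5, -326.1, 343.1]
tcp_rot: [-3.14, 0.004, 2.87]
wrist_force: [-0.3, 0.1, -0.1]
opening: 0.499
grip_force: 0.0
```

```bash
python3 - <<'E'
from h import *
f=r.get_image('wrist')['frame'];g=r.get_image('scene')['frame']
cv2.imwrite('pics/w5.png',np.hstack([cv2.resize(f,(400,300)),cv2.resize(g[70:370,90:490],(400,300))])[:,:,::-1])
E
```

```text
(no output)
```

View pics/w5.png

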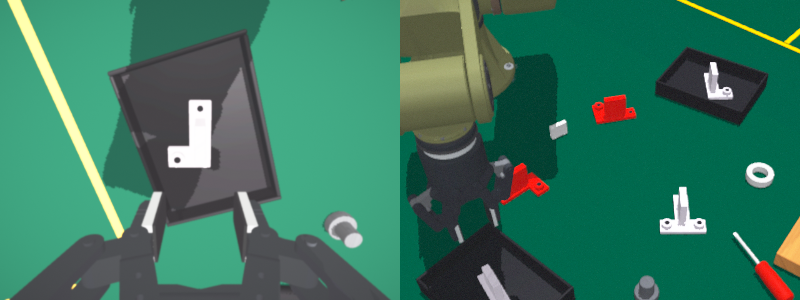

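The RH bracket stands flat inside the right tray, at about (190,135) in the wrist panel. The LH bracket still stands in the left tray, at about (715,85) in the scene panel, and the gripper is clear of both. Handing in.

```bash
python3 -c "
from bench import r
print(r.finish_job())"
```

```text
the job is handed in; nothing more can be done
None
```

The left-hand bracket is standing on its foot in the left tray and the right-hand bracket in the right tray; the job was handed in at about 15 s of the 56 s allowed, and no verdict was returned.

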